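Release the glued frame from the ratchet clamp

ROBOT

A 6-joint arm with a two-finger parallel gripper is mounted at the origin on the work surface. World frame = base frame: x ahead of the robot, y to its left, z up, the work surface at z = 0. Lengths are in mm, angles in rad, forces in N, time in s.
With the tool pointing down it reaches from about 275 to 1000 mm from the base axis. Payload 8.4 kg.
Tool frame: the origin (TCP) lies on the centre line of the jaws, within the pads' length; the fingertips stand r.tip_reach ahead of it and the grasp point (between the pads) lies 11 mm behind it (r.tip_reach is the distance from the TCP to the fingertips, in mm); z points along the fingers, y is the line along which they close (so a half turn about z gives the same grasp; the last joint's range is limited). The gripper opens to 85 mm and grips with 20 to 120 N. Pads are 22 mm wide; open, the fingers measure 114 mm over their backs; the gripper's body (76 mm by 85 mm) begins 54 mm behind the grasp point. The pads swing forward as they close: fully open they stand 13 mm farther back than shut.
Start: joints at [-1.351, 0.353, 1.633, -0, 1.155, -0.002], TCP at [137.489, -609.692, 239.281] pointing down, gripper open.
Joint ranges: [-2.63, 2.63], [-0.92, 2.1], [0.06, 2.66], [-1.3, 4.44], [0, 2.69], [-3.02, 3.02]. Speed limits (rad/s): [2.22, 2.22, 2.79, 3.14, 3.14, 3.14].

INTERFACE

Orientations are given as [roll, pitch, yaw] about the fixed x, y, z axes, in that order (R = Rz(yaw) Ry(pitch) Rx(roll)).
In Python, from rig import r gives the robot as it stands.
- The arm moves only by the tool carry_out, never from a script. Its argument "targets" is a list of rows, each an object with "dp": the shift along the tool's x, y, z in mm, a list of three; "yaw": the turn about the tool's z in degrees. A call has 1 to 12 rows; each row is the pose to reach, as a shift and turn from the pose commanded when the call began, along the tool's axes at that moment; what a row does not reach only later rows make up. A row lasts 1/8 s, in which the tool goes at most 62.5 mm and 10.7 degrees, less where a joint would pass 70% of its speed; a pose out of reach is approached as far as the arm can. A call with a gripper value outside its range is refused whole. "fingers" is the opening, from -1 (shut) to 1 (fully open), so that 0 is half open, set as the call begins (left out, the last holds). The fingers move at their own pace and stop on an object; "grip_force" is the grip in N (left out, the last holds). Time passes only in rows, so rows that repeat a pose let the fingers close. It gives the time, the measured TCP pose, the force, the opening and the grip force at its end, in the units of the state.
- r.sense(): the state, without advancing time (a new reading comes with each control period).
- r.grab_frame(name): name is "side" or "top"; returns the picture (480x640x3 uint8, red, green, blue); there is no depth.
- r.get_calibration(name): a dict with "fx", "fy", "cx", "cy" (pixels), "rvec" (rotation vector, rad) and "tvec" (3), from world to camera coordinates, as OpenCV has them. Camera axes: x right, y down, z forward; pixel columns grow to the right and rows downward; lengths in mm; the calibration is good to about 2 mm. A picture is of the moment at which its call begins. get_calibration takes no time and is no camera call.
- r.sign_off(): hands the job in; it is judged then, once.
The state is a dict: "clock": time; "qpos": joint angles; "qvel": joint speeds; "joint_efforts": joint torques, N m; "eef_pos": TCP position; "tcp_rot": TCP orientation; "contact_force": force on the tool from outside, world axes, zero at the start; "wrist_torque": the same for the moment, N m; "opening": opening from 0.0 (shut) to 1.0 (fully open); "grasp_force": force on a finger pad.
Only numpy, scipy, OpenCV 4.12 (cv2) and the standard library are available. Lean on these libraries where they do the work, as an engineer would, in place of code of your own. Each camera call takes 0.05 s, during which the arm holds its last target. There are 200 camera calls.

TASK

The glue on the little wooden frame has set. Pull the blue clamp's red release post until the pawl is right off the ratchet wheel, resting lightly on its stop pin; keep it clear of the teeth while you draw the sliding jaw back at least 40 mm, then let go. Lift the frame out, never wrenching it while clamped, lay it gently and flat in the middle of the cork board, and leave everything else where it is.

Things in the scene. Friction and masses are not known exactly. Their poses are not given: they have to be found in the camera images.
- clamp: Blue and steel frame clamp, fixed to the table: steel bar 375 mm long, 36 wide, top face 38 mm above the table, a fixed jaw at one end, a sliding head at the other. Origin on the table under the bar, half way between the closed jaws (120 mm apart); +x along the bar to the fixed jaw, z up. Jaws 56 mm wide, tops 68 to 72 mm above the table.
- ratchet_hub (a point): On the ratchet wheel's axis, at its top face, 70 mm above the table. Flat steel wheel on the sliding head, 60 mm across, 12 saw teeth, geared to the bar; a brass square stands on it to 81 mm. While the pawl is in its teeth the head cannot slide away from the frame.
- jaw (a joint): Sliding head with the moving jaw, m: 0 = clamped, grows as it is drawn back along the clamp's -x; end stop at 0.064. With the pawl off it slides against 4 N of friction plus 25 N per m/s; its rubber pad, pressed on the frame with 15 N, pushes it back up to 2 mm as the pawl comes free. Let go, the pawl drops into the teeth and locks it again.
- lever_post (a point): Centre of the top of the release lever's upright red finger post: 12 mm diameter, bare from 82 to 116 mm above the table; nothing within 40 mm of it stands above 82 mm. On the sliding head, at the start at x -88, y +20 mm of the clamp. Pulled along the clamp's +y the lever first swings through free play at 1 to 5 N (1 to 24 mm of travel, set differently on each clamp), then takes the pawl along.
- pawl_pivot (a point): Common pivot bolt of pawl and release lever on the sliding head, 80 mm above the table; at the start at x -180, y +30 mm of the clamp. The post circles it at 92.5 mm. With the pawl taken along, a gripped post pulls 6 to 9 N while the loaded tooth rubs, dropping a little, to 5 to 8 N, as the nose leaves the teeth some 10 mm on; 3 mm farther the pawl meets its stop. Let go, both spring back.
- pawl_stop: Brass stop pin, 8 mm diameter, on the sliding head outside the pawl, top 72 mm above the table; origin on its axis at table height. Felt as a steady rise: at a steady pull of 9.2 N after the drop, or 10 N in any case, the pawl rests on it; 9 N holds it there while sliding. Each newton over 5 N (up to 8 N where the post drags in the grip) puts 1.9 N on the pin; over 15 N strains the pawl.
- frame: Pale wooden picture frame, 120 mm (its x, along the clamp) by 130 mm (its y), rails 22 mm wide and 18 mm thick, open in the middle, about 0.15 kg, lying flat across the clamp's bar between the jaws. Origin at the middle of its underside, z up. The rails along its x have their centre lines at y = +54 and -54 mm.
- board: Fixed cork-faced board 230 x 230 mm, top 10 mm above the table, on one side of the clamp. Origin at the middle of its underside.
- palette: Fixed glass painting palette 230 x 230 x 8 mm with dabs of paint, on the other side of the clamp. Origin at the middle of its underside.
- palette_knife: Bystander: palette knife 190 mm long, lying on the palette.
- key: Bystander: loose steel T-shaped winding key of the clamp, 76 x 102 mm, lying on the table.
- offcut: Bystander: wooden frame offcut 90 x 22 x 18 mm.
- glue_bottle: Bystander: white glue bottle, 60 mm diameter, 160 mm tall.
- oil_bottle: Bystander: amber oil bottle with green cap, 70 mm diameter, 174 mm tall.
- brush_pot: Bystander: steel pot of brushes, 68 mm diameter, 200 mm tall with the brushes.
- paint_tube: Bystander: small paint tube 90 mm long lying on the table.
- tape_roll: Bystander: roll of tape, 90 mm diameter, 24 mm tall.
- ratchet: The ratchet wheel itself; origin on its axis at table height; turns 1 rad for each 12 mm that the head slides.
Not all that is in view belongs to the job. There is more than one size of the frame; the job needs the larger.

How it is judged:
By the outcome, as a careful person would: the job done as asked, in the order asked, and still so for the second after the job is handed in, with the robot touching nothing.
It also fails if it takes over 72 s, if anything falls off the work surface, if the arm or the gripper's body presses on something with over 40 N, if the wrist force passes 120 N, or if a joint passes its speed limit or range.

## Working session

There is one attempt and no reset: what is moved stays moved. The work goes in short steps, Python scripts to look and compute and a tool call to move; the robot and the scene stay as the last step left them, time stands still between calls to the robot, and variables do not carry over. Pictures are saved under pics/ and viewed, at most 10 in all, crops included, and the job is handed in when it is done.

Besides the shell and the picture viewer there is one more tool, called by a JSON object that holds its "name" and its "arguments", one argument or row to a line. carry_out: Moves the arm, as the interface text tells. Its arguments: {"type":"object","properties":{"targets":{"type":"array","items":{"type":"object","properties":{"dp":{"type":"array","items":{"type":"number"}},"yaw":{"type":"number"}}}},"fingers":{"type":"number"},"grip_force":{"type":"number"}},"required":["targets"]}

```bash
ls; mkdir -p pics
python3 - <<'E'
from rig import r
import cv2
for n in("top","side"):
    cv2.imwrite(f"pics/{n}0.png",r.grab_frame(n)[:,:,::-1]); print(r.get_calibration(n))
print(r.sense(), r.tip_reach)
E
```

```text
pics
{'fx': 449.66936505711146, 'fy': 449.66936505711146, 'cx': 328.40560312139337, 'cy': 239.92256160745373, 'rvec': array([ 2.19462327, -2.16669713,  0.07415061]), 'tvec': array([ -48.82080493,  547.11344333, 1039.28008328])}
{'fx': 549.1511255001017, 'fy': 549.1511255001017, 'cx': 320.5057666463672, 'cy': 235.70742156069934, 'rvec': array([ 0.60827218, -2.44751738,  1.41484197]), 'tvec': array([476.16017282, 218.68557218, 957.39016442])}
{'clock': 0.1, 'qpos': array([-1.35141007e+00,  3.53580301e-01,  1.63406274e+00, -9.79749967e-06,
        1.15521257e+00, -2.41611072e-03]), 'qvel': array([-0.00012188, -0.00262012, -0.00364861,  0.00148756,  0.00070486,
        0.00229132]), 'joint_efforts': array([ 1.60922729e-03, -6.06359982e+01, -3.42819893e+01, -1.77912528e-05,
        3.92338901e-03, -1.65126323e-05]), 'eef_pos': array([ 137.38770145, -609.27859095,  238.63460019]), 'tcp_rot': array([-3.14032969e+00,  5.90709599e-06,  2.21806331e-01]), 'contact_force': array([-0.23988387,  0.10143443,  0.35487798]), 'wrist_torque': array([ 0.00207689,  0.00616601, -0.03115543]), 'grasp_force': 0.0, 'opening': 1.00033753537121} 8.0
```

View pics/top0.png

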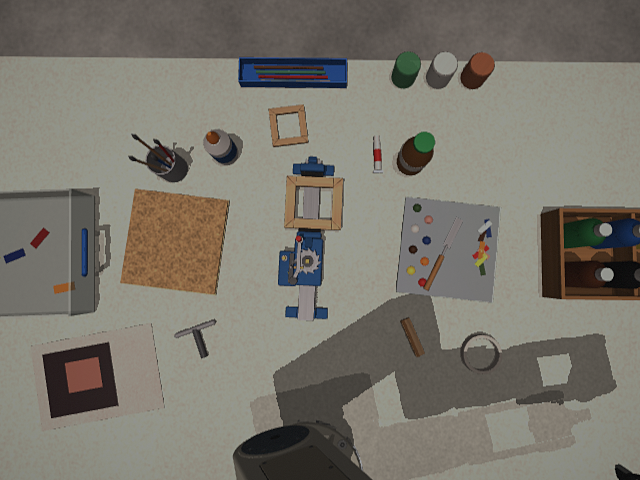

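View pics/side0.png

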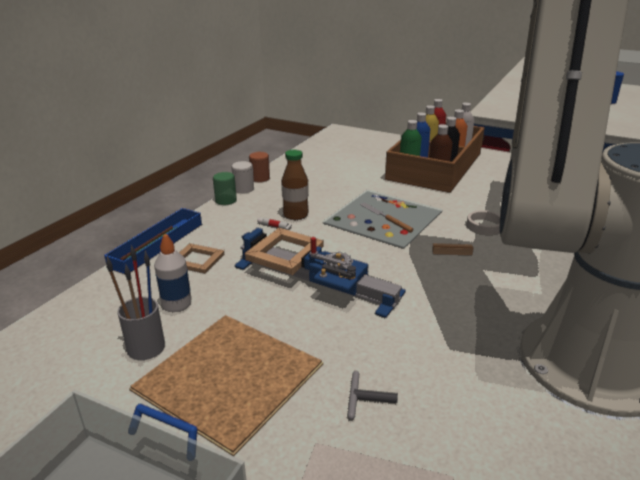

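Top view: frame centred near (314,203), red post (299,240), wheel hub (307,261), cork board centre (175,242). The side view shows the same layout. Next, an enlarged crop of the clamp and world positions for these pixels.

```bash
cat > h.py <<'E'
import numpy as np, cv2
from rig import r
def w(n,u,v,z):
    c=r.get_calibration(n); R=cv2.Rodrigues(c["rvec"])[0]; t=c["tvec"]
    d=R.T@np.array([(u-c["cx"])/c["fx"],(v-c["cy"])/c["fy"],1]); o=-R.T@t
    return (o+d*(z-o[2])/d[2]).round(1)
def px(n,p):
    c=r.get_calibration(n); K=np.array([[c["fx"],0,c["cx"]],[0,c["fy"],c["cy"]],[0,0,1]])
    return cv2.projectPoints(np.array(p,float).reshape(-1,1,3),c["rvec"],c["tvec"],K,None)[0].reshape(-1,2).round(1)
E
python3 - <<'E'
from h import *
im=cv2.imread("pics/top0.png")
cv2.imwrite("pics/crop.png",cv2.resize(im[150:330,260:370],None,fx=5.0*0.66,fy=5*.66,interpolation=cv2.INTER_CUBIC))
hsv=cv2.cvtColor(im,cv2.COLOR_BGR2HSV)
for n,uv,z in[("frame",(314,203),56),("post",(299,240),116),("hub",(307,261),70),("board",(175,242),10)]: print(n,w("top",*uv,z))
# board mask by colour
b=cv2.inRange(hsv,(8,90,90),(22,255,255)); b[:, :115]=0;b[:,235:]=0;b[:185]=0;b[300:]=0
q=cv2.boxPoints(cv2.minAreaRect(cv2.findNonZero(cv2.morphologyEx(b,cv2.MORPH_OPEN,np.ones((3,3))))))
P=np.array([w("top",*p,10) for p in q]);print("board",P,P.mean(0))
f=cv2.inRange(hsv,(8,50,100),(25,255,255)); f[:172]=0;f[236:]=0;f[:,:280]=0;f[:,350:]=0
f=cv2.morphologyEx(f,cv2.MORPH_OPEN,np.ones((3,3)))
q=cv2.boxPoints(cv2.minAreaRect(cv2.findNonZero(f)));P=np.array([w("top",*p,56) for p in q]);print("frame",P,P.mean(0))
rd=cv2.inRange(im,(0,0,110),(80,80,255));rd[:225]=0;rd[255:]=0;rd[:,:285]=0;rd[:,315:]=0
m=cv2.findNonZero(rd)[:,0];print(m.mean(0),m.min(0),m.max(0),len(m))
E
```

```text
frame [629.4  -8.   56. ]
post [539.6  20.6 116. ]
hub [496.1   5.1  70. ]
board [538.9 323.6  10. ]
board [[441.6 450.6  10. ]
 [671.  428.5  10. ]
 [641.3 201.9  10. ]
 [413.1 227.5  10. ]] [541.75  327.125  10.   ]
frame [[573.4  60.6  56. ]
 [693.6  57.1  56. ]
 [688.6 -73.2  56. ]
 [568.5 -68.5  56. ]] [631.025  -6.     56.   ]
[297.90909091 237.90909091] [296 236] [300 240] 22
```

View pics/crop.png

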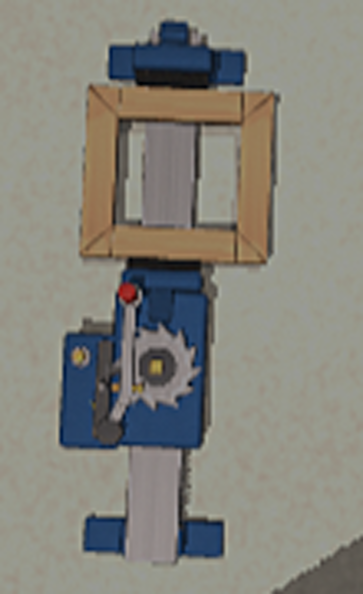

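The crop is 3.3x with its origin at (260,150). It shows the post top at full-image (298.8,238.5), pivot (292.7,280.3), hub (307.3,260.9) and stop pin (284,258). The fixed jaw is at the top.

Run:
```python
from h import *
p=lambda x,y,z: w("top",260+x/3.3,150+y/3.3,z)
post=p(128,292,116);piv=p(108,430,80)
print("post",post,"piv",piv,"hub",p(156,366,70),"stop",p(80,356,72))
d=post-piv; print(np.hypot(*d[:2]), np.degrees(np.arctan2(d[1],d[0]))+6.2)
a=(p(129,560,38)+p(177,560,38))/2; b=(p(147,215,38)+p(195,215,38))/2; print(a,b,np.degrees(np.arctan2(*(b-a)[1::-1])))
im=cv2.imread("pics/side0.png"); rd=cv2.inRange(im,(0,0,100),(70,70,255));rd[:230]=0;rd[262:]=0;rd[:,:300]=0;rd[:,330:]=0
m=cv2.findNonZero(rd)[:,0];print(m.mean(0),m.min(0),m.max(0)); print(px("side",[post,[*post[:2],82]]))
```

```text
post [542.9  21.1 116. ] piv [452.8  35.4  80. ] hub [496.3   4.5  70. ] stop [502.4  56.   72. ]
91.22773701018782 -2.8183378493957507
[362.85   6.1   38.  ] [603.7  -2.6  38. ] -2.068742570331127
[312.5 238.9] [310 238] [315 242]
[[313.9 237.1]
 [314.1 251.5]]
```

{"name": "carry_out", "arguments": {
  "targets": [
    {"dp": [20,-20,0],"yaw": 1},
    {"dp": [55,-54,0],"yaw": 2},
    {"dp": [95,-94,0],"yaw": 4},
    {"dp": [139,-137,0],"yaw": 5},
    {"dp": [183,-180,0],"yaw": 7},
    {"dp": [227,-223,0],"yaw": 8},
    {"dp": [271,-267,0],"yaw": 10},
    {"dp": [315,-310,0],"yaw": 11},
    {"dp": [359,-353,0],"yaw": 12},
    {"dp": [403,-397,0],"yaw": 13},
    {"dp": [447,-440,0],"yaw": 14},
    {"dp": [485,-477,0],"yaw": 14.8}
  ],
  "fingers": -0.1,
  "grip_force": 40
}}

```text
clock: 1.6
eef_pos: [506.5, -35.5, 239.2]
tcp_rot: [3.142, 0.0, -0.036]
contact_force: [0.5, -0.5, -0.6]
opening: 0.449
grasp_force: 0.0
```

{"name": "carry_out", "arguments": {
  "targets": [
    {"dp": [18,-30,0]},
    {"dp": [35,-59,0]},
    {"dp": [35,-60,0]},
    {"dp": [35,-60,30]},
    {"dp": [35,-60,65]},
    {"dp": [35,-60,95]},
    {"dp": [35,-60,110]},
    {"dp": [35,-60,122]},
    {"dp": [35,-60,130]},
    {"dp": [35,-60,136]},
    {"dp": [35,-60,138]},
    {"dp": [35,-60,138]}
  ]
}}

```text
schema error: expected keys dp, yaw
```

Run:
```python
from h import *
a=r.grab_frame("side")[:,:,::-1];b=r.grab_frame("top")[:,:,::-1]
c=lambda i,x,y:cv2.resize(i[y:y+120,x:x+100],None,fx=4,fy=4,interpolation=cv2.INTER_CUBIC)
cv2.imwrite("pics/g1.png",np.hstack([c(a,265,175),c(b,250,190)]))
s=r.sense();print(s["eef_pos"],s["contact_force"],r.tip_reach)
```

```text
[507.92051527 -33.87108442 239.14875391] [-0.46919344 -0.86375462 -0.65742429] 8.0
```

View pics/g1.png

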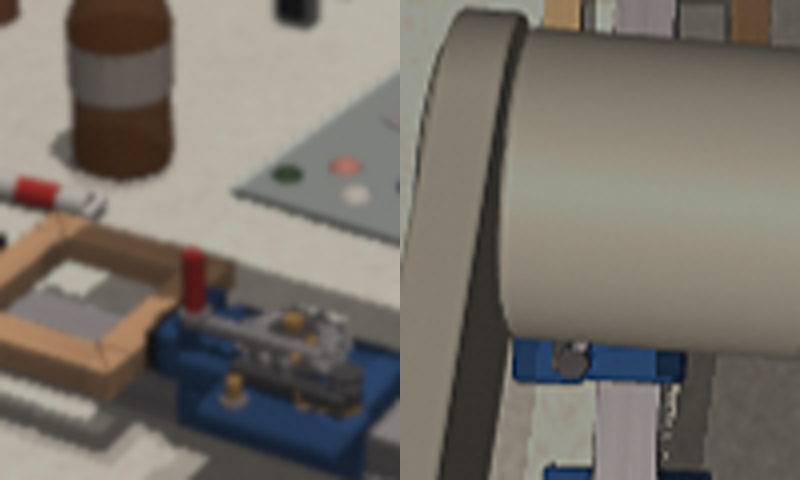

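The move was refused because every row needs a yaw. The side crop shows the red post at about (313,237) to (313,252), which agrees with the post position from the top view.

{"name": "carry_out", "arguments": {
  "targets": [
    {"dp": [16,-28,0],"yaw": 0},
    {"dp": [33,-56,0],"yaw": 0},
    {"dp": [33,-56,0],"yaw": 0},
    {"dp": [33,-56,30],"yaw": 0},
    {"dp": [33,-56,65],"yaw": 0},
    {"dp": [33,-56,95],"yaw": 0},
    {"dp": [33,-56,110],"yaw": 0},
    {"dp": [33,-56,122],"yaw": 0},
    {"dp": [33,-56,130],"yaw": 0},
    {"dp": [33,-56,136],"yaw": 0},
    {"dp": [33,-56,138],"yaw": 0},
    {"dp": [33,-56,138],"yaw": 0}
  ]
}}

```text
clock: 3.2
eef_pos: [540.9, 17.1, 101.5]
tcp_rot: [-3.142, -0.0, -0.036]
contact_force: [-0.8, 0.4, -0.2]
opening: 0.453
grasp_force: 0.0
```

Run:
```python
from h import *
a=r.grab_frame("side")[:,:,::-1]
cv2.imwrite("pics/g2.png",cv2.resize(a[175:295,265:365],None,fx=4,fy=4,interpolation=cv2.INTER_CUBIC))
s=r.sense();print(s["eef_pos"],s["contact_force"],r.tip_reach)
```

```text
[540.91862341  17.13374759 101.5918372 ] [0.02445678 0.51681801 1.21958786] 8.0
```

View pics/g2.png

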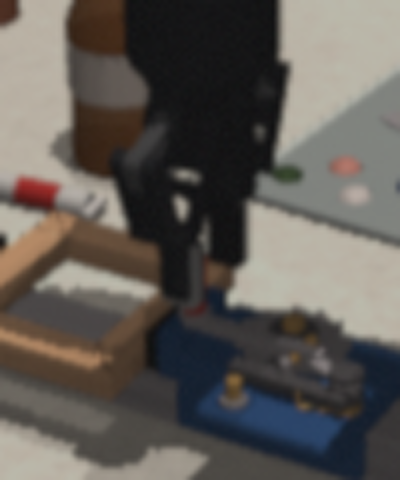

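Fingers straddle the post, with the tips just above its foot. Centring on it and closing.

{"name": "carry_out", "arguments": {
  "targets": [
    {"dp": [2,-4,-2],"yaw": 0},
    {"dp": [2,-4,-2],"yaw": 0},
    {"dp": [2,-4,-2],"yaw": 0}
  ]
}}

```text
clock: 3.62
eef_pos: [542.9, 21.1, 103.4]
tcp_rot: [-3.142, -0.0, -0.036]
contact_force: [0.2, 0.3, 0.4]
opening: 0.452
grasp_force: 0.0
```

{"name": "carry_out", "arguments": {
  "targets": [
    {"dp": [0,0,0],"yaw": 0},
    {"dp": [0,0,0],"yaw": 0},
    {"dp": [0,0,0],"yaw": 0},
    {"dp": [0,0,0],"yaw": 0}
  ],
  "fingers": -1,
  "grip_force": 30
}}

```text
clock: 4.12
eef_pos: [542.9, 22.2, 103.4]
tcp_rot: [-3.14, -0.0, -0.037]
contact_force: [-1.1, 8.7, 2.1]
opening: 0.125
grasp_force: 29.2
```

{"name": "carry_out", "arguments": {
  "targets": [
    {"dp": [0,-1,0],"yaw": 0},
    {"dp": [0.2,-2,0],"yaw": -0.6},
    {"dp": [0.2,-3,0],"yaw": -1.2},
    {"dp": [0.2,-3,0],"yaw": -1.2}
  ]
}}

```text
clock: 4.62
eef_pos: [543.1, 23.7, 103.4]
tcp_rot: [3.141, 0.0, -0.015]
contact_force: [-0.7, -0.0, 3.8]
opening: 0.127
grasp_force: 29.4
```

{"name": "carry_out", "arguments": {
  "targets": [
    {"dp": [0.2,-2,0],"yaw": -1.2},
    {"dp": [0.3,-4,0],"yaw": -2.5},
    {"dp": [0.3,-4,0],"yaw": -2.5}
  ]
}}

```text
clock: 5.0
eef_pos: [543.6, 28.1, 103.4]
tcp_rot: [3.142, -0.0, 0.029]
contact_force: [-1.3, -0.5, 4.0]
opening: 0.122
grasp_force: 29.5
```

{"name": "carry_out", "arguments": {
  "targets": [
    {"dp": [0.2,-2,0],"yaw": -1.2},
    {"dp": [0.3,-4,0],"yaw": -2.5},
    {"dp": [0.3,-4,0],"yaw": -2.5}
  ]
}}

```text
clock: 5.38
eef_pos: [543.9, 32.2, 103.4]
tcp_rot: [3.142, -0.0, 0.072]
contact_force: [-0.6, -2.2, 4.2]
opening: 0.126
grasp_force: 29.5
```

{"name": "carry_out", "arguments": {
  "targets": [
    {"dp": [0.1,-1,0],"yaw": -0.6},
    {"dp": [0.2,-2,0],"yaw": -1.2},
    {"dp": [0.2,-2,0],"yaw": -1.2}
  ]
}}

```text
clock: 5.75
eef_pos: [543.9, 34.0, 103.4]
tcp_rot: [3.142, -0.0, 0.093]
contact_force: [-0.3, -1.6, 4.6]
opening: 0.123
grasp_force: 29.5
```

{"name": "carry_out", "arguments": {
  "targets": [
    {"dp": [0.1,-1,0],"yaw": -0.6},
    {"dp": [0.2,-2,0],"yaw": -1.2},
    {"dp": [0.2,-2,0],"yaw": -1.2}
  ]
}}

```text
clock: 6.12
eef_pos: [543.9, 36.0, 103.4]
tcp_rot: [3.142, -0.0, 0.114]
contact_force: [-0.5, -2.6, 5.5]
opening: 0.122
grasp_force: 29.6
```

{"name": "carry_out", "arguments": {
  "targets": [
    {"dp": [0.1,-1,0],"yaw": -0.6},
    {"dp": [0.2,-2,0],"yaw": -1.2},
    {"dp": [0.2,-2,0],"yaw": -1.2}
  ]
}}

```text
clock: 6.5
eef_pos: [543.9, 38.0, 103.3]
tcp_rot: [3.141, -0.0, 0.135]
contact_force: [1.2, -3.1, 4.5]
opening: 0.121
grasp_force: 29.6
```

{"name": "carry_out", "arguments": {
  "targets": [
    {"dp": [0.1,-1,0],"yaw": -0.6},
    {"dp": [0.2,-2,0],"yaw": -1.2},
    {"dp": [0.2,-2,0],"yaw": -1.2}
  ]
}}

```text
clock: 6.88
eef_pos: [543.9, 39.9, 103.4]
tcp_rot: [3.141, -0.0, 0.156]
contact_force: [1.6, -4.8, 4.4]
opening: 0.121
grasp_force: 29.6
```

{"name": "carry_out", "arguments": {
  "targets": [
    {"dp": [0.1,-1,0],"yaw": -0.6},
    {"dp": [0.2,-2,0],"yaw": -1.2},
    {"dp": [0.2,-2,0],"yaw": -1.2}
  ]
}}

```text
clock: 7.25
eef_pos: [543.8, 41.8, 103.3]
tcp_rot: [3.141, -0.0, 0.177]
contact_force: [1.5, -5.3, 5.1]
opening: 0.124
grasp_force: 29.6
```

{"name": "carry_out", "arguments": {
  "targets": [
    {"dp": [0.1,-1,0],"yaw": -0.6},
    {"dp": [0.2,-2,0],"yaw": -1.2},
    {"dp": [0.2,-2,0],"yaw": -1.2}
  ]
}}

```text
clock: 7.62
eef_pos: [543.6, 43.7, 103.4]
tcp_rot: [3.141, -0.0, 0.198]
contact_force: [1.7, -5.8, 4.7]
opening: 0.123
grasp_force: 29.6
```

{"name": "carry_out", "arguments": {
  "targets": [
    {"dp": [0.1,-1,0],"yaw": -0.6},
    {"dp": [0.2,-2,0],"yaw": -1.2},
    {"dp": [0.2,-2,0],"yaw": -1.2}
  ]
}}

```text
clock: 8.0
eef_pos: [543.4, 45.7, 103.3]
tcp_rot: [3.141, -0.0, 0.219]
contact_force: [2.4, -6.7, 4.6]
opening: 0.125
grasp_force: 29.6
```

{"name": "carry_out", "arguments": {
  "targets": [
    {"dp": [0.1,-1,0],"yaw": -0.6},
    {"dp": [0.2,-2,0],"yaw": -1.2},
    {"dp": [0.2,-2,0],"yaw": -1.2}
  ]
}}

```text
clock: 8.38
eef_pos: [543.2, 47.7, 103.3]
tcp_rot: [3.141, -0.0, 0.24]
contact_force: [1.9, -6.9, 5.0]
opening: 0.128
grasp_force: 29.6
```

{"name": "carry_out", "arguments": {
  "targets": [
    {"dp": [0.1,-1,0],"yaw": -0.6},
    {"dp": [0.1,-1,0],"yaw": -0.6},
    {"dp": [0.1,-1,0],"yaw": -0.6}
  ]
}}

```text
clock: 8.75
eef_pos: [543.1, 48.6, 103.4]
tcp_rot: [3.141, -0.0, 0.25]
contact_force: [1.7, -6.3, 4.8]
opening: 0.125
grasp_force: 29.6
```

{"name": "carry_out", "arguments": {
  "targets": [
    {"dp": [0.1,-1,0],"yaw": -0.6},
    {"dp": [0.1,-1,0],"yaw": -0.6},
    {"dp": [0.1,-1,0],"yaw": -0.6}
  ]
}}

```text
clock: 9.12
eef_pos: [542.9, 49.6, 103.4]
tcp_rot: [3.141, -0.0, 0.261]
contact_force: [0.8, -5.7, 4.4]
opening: 0.122
grasp_force: 29.6
```

{"name": "carry_out", "arguments": {
  "targets": [
    {"dp": [0.1,-1,0],"yaw": -0.6},
    {"dp": [0.1,-1,0],"yaw": -0.6},
    {"dp": [0.1,-1,0],"yaw": -0.6}
  ]
}}

```text
clock: 9.5
eef_pos: [542.7, 50.7, 103.3]
tcp_rot: [3.141, -0.0, 0.271]
contact_force: [1.6, -6.6, 5.2]
opening: 0.129
grasp_force: 29.6
```

{"name": "carry_out", "arguments": {
  "targets": [
    {"dp": [0.1,-1,0],"yaw": -0.6},
    {"dp": [0.1,-1,0],"yaw": -0.6},
    {"dp": [0.1,-1,0],"yaw": -0.6}
  ]
}}

```text
clock: 9.88
eef_pos: [541.6, 51.7, 103.3]
tcp_rot: [3.141, 0.002, 0.281]
contact_force: [-1.6, -6.3, 8.0]
opening: 0.127
grasp_force: 29.9
```

{"name": "carry_out", "arguments": {
  "targets": [
    {"dp": [-0.5,-0.5,0],"yaw": -0.3},
    {"dp": [-1,-1,0],"yaw": -0.6},
    {"dp": [-1,-1,0],"yaw": -0.6}
  ]
}}

```text
clock: 10.25
eef_pos: [541.0, 52.5, 103.3]
tcp_rot: [3.141, 0.0, 0.292]
contact_force: [0.5, -4.5, 5.9]
opening: 0.129
grasp_force: 29.7
```

{"name": "carry_out", "arguments": {
  "targets": [
    {"dp": [0,-0.5,0],"yaw": -0.3},
    {"dp": [0.1,-1,0],"yaw": -0.6},
    {"dp": [0.1,-1,0],"yaw": -0.6}
  ]
}}

```text
clock: 10.62
eef_pos: [540.8, 53.5, 103.3]
tcp_rot: [3.141, 0.0, 0.302]
contact_force: [0.7, -4.8, 5.5]
opening: 0.123
grasp_force: 29.7
```

{"name": "carry_out", "arguments": {
  "targets": [
    {"dp": [0,-0.5,0],"yaw": -0.3},
    {"dp": [0.1,-1,0],"yaw": -0.6},
    {"dp": [0.1,-1,0],"yaw": -0.6}
  ]
}}

```text
clock: 11.0
eef_pos: [540.6, 54.4, 103.3]
tcp_rot: [3.141, 0.0, 0.313]
contact_force: [-0.1, -6.0, 6.5]
opening: 0.125
grasp_force: 29.7
```

{"name": "carry_out", "arguments": {
  "targets": [
    {"dp": [0,-0.5,0],"yaw": -0.3},
    {"dp": [0,-0.5,0],"yaw": -0.3},
    {"dp": [0,-0.5,0],"yaw": -0.3}
  ]
}}

```text
clock: 11.38
eef_pos: [540.6, 54.9, 103.3]
tcp_rot: [3.141, 0.0, 0.318]
contact_force: [0.2, -5.8, 5.7]
opening: 0.12
grasp_force: 29.7
```

{"name": "carry_out", "arguments": {
  "targets": [
    {"dp": [0,-0.5,0],"yaw": -0.3},
    {"dp": [0,-0.5,0],"yaw": -0.3},
    {"dp": [0,-0.5,0],"yaw": -0.3}
  ]
}}

```text
clock: 11.75
eef_pos: [540.5, 55.3, 103.3]
tcp_rot: [3.141, 0.0, 0.323]
contact_force: [-0.0, -5.2, 5.0]
opening: 0.121
grasp_force: 29.7
```

{"name": "carry_out", "arguments": {
  "targets": [
    {"dp": [0,-0.5,0],"yaw": -0.3},
    {"dp": [0,-0.5,0],"yaw": -0.3},
    {"dp": [0,-0.5,0],"yaw": -0.3}
  ]
}}

```text
clock: 12.12
eef_pos: [540.3, 55.7, 103.3]
tcp_rot: [3.141, 0.0, 0.329]
contact_force: [1.6, -6.6, 4.9]
opening: 0.125
grasp_force: 29.7
```

{"name": "carry_out", "arguments": {
  "targets": [
    {"dp": [0,-0.5,0],"yaw": -0.3},
    {"dp": [0,-0.5,0],"yaw": -0.3},
    {"dp": [0,-0.5,0],"yaw": -0.3}
  ]
}}

```text
clock: 12.5
eef_pos: [540.2, 56.1, 103.3]
tcp_rot: [3.141, -0.0, 0.334]
contact_force: [1.2, -5.8, 6.0]
opening: 0.122
grasp_force: 29.7
```

{"name": "carry_out", "arguments": {
  "targets": [
    {"dp": [0,-0.5,0],"yaw": -0.3},
    {"dp": [0,-0.5,0],"yaw": -0.3},
    {"dp": [0,-0.5,0],"yaw": -0.3}
  ]
}}

```text
clock: 12.88
eef_pos: [540.1, 56.5, 103.3]
tcp_rot: [3.141, -0.0, 0.339]
contact_force: [2.2, -7.0, 5.2]
opening: 0.125
grasp_force: 29.7
```

{"name": "carry_out", "arguments": {
  "targets": [
    {"dp": [0,-0.5,0],"yaw": -0.3},
    {"dp": [0,-0.5,0],"yaw": -0.3},
    {"dp": [0,-0.5,0],"yaw": -0.3}
  ]
}}

```text
clock: 13.25
eef_pos: [539.9, 56.9, 103.3]
tcp_rot: [3.141, -0.0, 0.344]
contact_force: [1.6, -6.9, 5.0]
opening: 0.121
grasp_force: 29.7
```

{"name": "carry_out", "arguments": {
  "targets": [
    {"dp": [0,-0.5,0],"yaw": -0.3},
    {"dp": [0,-0.5,0],"yaw": -0.3},
    {"dp": [0,-0.5,0],"yaw": -0.3}
  ]
}}

```text
clock: 13.62
eef_pos: [539.8, 57.4, 103.3]
tcp_rot: [3.141, -0.0, 0.35]
contact_force: [1.3, -7.9, 4.0]
opening: 0.124
grasp_force: 29.7
```

{"name": "carry_out", "arguments": {
  "targets": [
    {"dp": [0,-0.5,0],"yaw": -0.3},
    {"dp": [0,-0.5,0],"yaw": -0.3},
    {"dp": [0,-0.5,0],"yaw": -0.3}
  ]
}}

```text
clock: 14.0
eef_pos: [539.7, 57.8, 103.3]
tcp_rot: [3.141, -0.0, 0.355]
contact_force: [1.6, -7.5, 4.2]
opening: 0.123
grasp_force: 29.7
```

{"name": "carry_out", "arguments": {
  "targets": [
    {"dp": [0,-0.3,0],"yaw": -0.2},
    {"dp": [0,-0.3,0],"yaw": -0.2},
    {"dp": [0,-0.3,0],"yaw": -0.2}
  ]
}}

```text
clock: 14.38
eef_pos: [539.6, 58.0, 103.3]
tcp_rot: [3.14, -0.0, 0.358]
contact_force: [3.2, -7.9, 5.3]
opening: 0.126
grasp_force: 29.7
```

Run:
```python
from h import *
L=[]
for i in range(4):
    r.grab_frame("side"); L.append(r.sense()["contact_force"])
L=np.array(L);print(L.round(1),L.mean(0))
```

```text
[[ 2.  -8.2  4.7]
 [ 2.6 -8.4  4.6]
 [ 2.6 -7.6  4.7]
 [ 2.7 -8.9  4.7]] [ 2.47676291 -8.2674142   4.6768819 ]
```

{"name": "carry_out", "arguments": {
  "targets": [
    {"dp": [0,-0.4,0],"yaw": -0.2},
    {"dp": [0,-0.4,0],"yaw": -0.2},
    {"dp": [0,-0.4,0],"yaw": -0.2}
  ]
}}

```text
clock: 14.95
eef_pos: [539.6, 58.4, 103.3]
tcp_rot: [3.14, -0.0, 0.362]
contact_force: [2.9, -9.0, 4.7]
opening: 0.127
grasp_force: 29.7
```

Run:
```python
from h import *
L=[]
for i in range(4):
    r.grab_frame("side"); L.append(r.sense()["contact_force"])
L=np.array(L).mean(0);s=r.sense();a=s["tcp_rot"][2]-.108
print(L,-(L[1]*np.cos(a)-L[0]*np.sin(a)),s["eef_pos"],s["tcp_rot"],s["clock"])
```

```text
[ 2.35887507 -9.04148063  3.96451665] 9.344115609349004 [539.52415615  58.33661292 103.31515565] [ 3.14030786e+00 -1.78741140e-04  3.61822789e-01] 15.15
```

{"name": "carry_out", "arguments": {
  "targets": [
    {"dp": [-1.5,-0.3,0],"yaw": 0},
    {"dp": [-3.8,-1.2,0],"yaw": 0},
    {"dp": [-6.6,-2.4,0],"yaw": 0},
    {"dp": [-9.4,-3.6,0],"yaw": 0},
    {"dp": [-11.2,-4.3,0],"yaw": 0}
  ]
}}

```text
clock: 15.78
eef_pos: [527.9, 58.6, 103.4]
tcp_rot: [3.14, -0.001, 0.362]
contact_force: [4.1, -7.6, 2.1]
opening: 0.126
grasp_force: 29.5
```

```bash
cat > f.py <<'E'
from h import *
L=[]
for i in range(3):
    r.grab_frame("side"); L.append(r.sense()["contact_force"])
L=np.array(L).mean(0);s=r.sense();a=s["tcp_rot"][2]-.108
print(L,"tangential pull",-(L[1]*np.cos(a)-L[0]*np.sin(a)),s["eef_pos"],s["tcp_rot"],s["clock"],s["opening"])
E
python3 f.py
```

```text
[ 2.88826028 -7.95753112  4.32197307] tangential pull 8.427774922143126 [527.55541642  58.52662578 103.33240997] [ 3.14043612e+00 -4.75374334e-04  3.61756066e-01] 15.925 0.12499370197819265
```

{"name": "carry_out", "arguments": {
  "targets": [
    {"dp": [-1.8,-1.1,0],"yaw": 0},
    {"dp": [-4.6,-2.3,0],"yaw": 0},
    {"dp": [-7.4,-3.5,0],"yaw": 0},
    {"dp": [-10.2,-4.6,0],"yaw": 0},
    {"dp": [-12.9,-5.8,0],"yaw": 0},
    {"dp": [-14.6,-6.5,0],"yaw": 0}
  ]
}}

```text
clock: 16.68
eef_pos: [511.9, 59.4, 103.4]
tcp_rot: [3.14, -0.001, 0.362]
contact_force: [4.2, -8.1, 2.9]
opening: 0.123
grasp_force: 29.5
```

```bash
python3 f.py
```

```text
[ 2.36790866 -7.88341649  3.78014504] tangential pull 8.225464948810957 [511.58361244  59.41407458 103.33671962] [ 3.14031630e+00 -4.07904517e-04  3.61951721e-01] 16.825 0.12513510991327007
```

{"name": "carry_out", "arguments": {
  "targets": [
    {"dp": [-1.7,-1.2,0],"yaw": 0},
    {"dp": [-4.5,-2.4,0],"yaw": 0},
    {"dp": [-7.2,-3.6,0],"yaw": 0},
    {"dp": [-10,-4.8,0],"yaw": 0},
    {"dp": [-12.8,-6,0],"yaw": 0},
    {"dp": [-15.5,-7.2,0],"yaw": 0},
    {"dp": [-18.2,-8.4,0],"yaw": 0}
  ]
}}

```text
clock: 17.7
eef_pos: [492.0, 60.8, 103.4]
tcp_rot: [3.14, -0.001, 0.362]
contact_force: [5.0, -9.5, 1.9]
opening: 0.121
grasp_force: 29.5
```

```bash
python3 f.py
```

```text
[ 2.24610215 -9.77341172  4.96123203] tangential pull 10.024190069833336 [491.39193524  60.70385941 103.29228142] [3.14018847e+00 5.16737623e-05 3.62132747e-01] 17.85 0.12231588014134936
```

{"name": "carry_out", "arguments": {
  "targets": [
    {"dp": [0,0,0],"yaw": 0},
    {"dp": [0,0,0],"yaw": 0},
    {"dp": [0,0,0],"yaw": 0},
    {"dp": [-2,5,0],"yaw": 0},
    {"dp": [-4,10,0],"yaw": 0},
    {"dp": [-4,10,0],"yaw": 0}
  ],
  "fingers": 0.8
}}

```text
clock: 18.6
eef_pos: [491.1, 50.4, 103.3]
tcp_rot: [-3.142, -0.0, 0.361]
contact_force: [-0.1, -0.5, -0.7]
opening: 0.9
grasp_force: 0.0
```

```bash
python3 f.py
```

```text
[ 0.22974003 -0.41158053 -0.37321725] tangential pull 0.4559993415543063 [491.10133479  50.71045187 103.34876092] [-3.14154413e+00 -2.04017739e-04  3.61125638e-01] 18.75 0.8971985032680609
```

{"name": "carry_out", "arguments": {
  "targets": [
    {"dp": [0,0,-15],"yaw": 0},
    {"dp": [0,0,-50],"yaw": 0},
    {"dp": [0,0,-100],"yaw": 4},
    {"dp": [-10,-40,-140],"yaw": 12},
    {"dp": [-22,-85,-150],"yaw": 20},
    {"dp": [-31,-118,-150],"yaw": 22.7},
    {"dp": [-31,-118,-150],"yaw": 22.7}
  ]
}}

```text
clock: 19.62
eef_pos: [419.3, 151.6, 254.6]
tcp_rot: [-3.141, -0.001, -0.032]
contact_force: [-0.1, -0.1, 0.8]
opening: 0.896
grasp_force: 0.0
```

Run:
```python
from h import *
a=r.grab_frame("side")[:,:,::-1];b=r.grab_frame("top")[:,:,::-1]
cv2.imwrite("pics/s3.png",a);cv2.imwrite("pics/t3.png",b)
c=lambda i,x,y:cv2.resize(i[y:y+180,x:x+130],None,fx=3,fy=3,interpolation=cv2.INTER_CUBIC)
cv2.imwrite("pics/c3.png",np.hstack([c(b,250,160),c(a,230,190)]))
s=r.sense();print(s["eef_pos"],s["tcp_rot"],s["clock"])
f=cv2.inRange(cv2.cvtColor(b,cv2.COLOR_BGR2HSV),(8,50,90),(25,255,255)); f[:172]=0;f[236:]=0;f[:,:280]=0;f[:,350:]=0
f=cv2.morphologyEx(f,cv2.MORPH_OPEN,np.ones((3,3)))
q=cv2.boxPoints(cv2.minAreaRect(cv2.findNonZero(f)));P=np.array([w("top",*p,56) for p in q]);print("frame",q,P,P.mean(0))
```

```text
[420.45739781 150.31331979 254.12857867] [-3.14137882e+00 -1.27044746e-03 -3.29359138e-02] 19.725
frame [[283.80942 227.38301]
 [286.07925 175.17735]
 [342.62454 177.63585]
 [340.3547  229.8415 ]] [[572.4  60.1  56. ]
 [693.2  57.3  56. ]
 [689.  -72.9  56. ]
 [568.4 -69.   56. ]] [630.75   -6.125  56.   ]
```

View pics/c3.png

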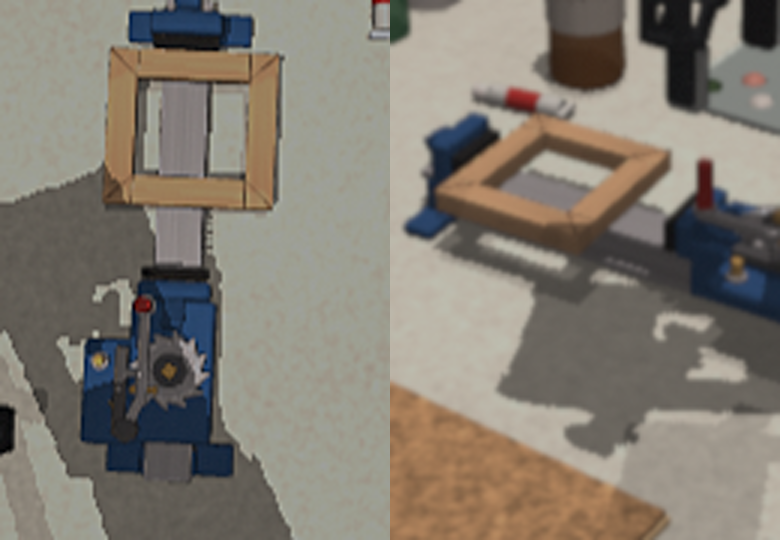

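Jaw is back and the lever has sprung home. The frame is untouched on the bar, centre (631,-6), yaw about -1.8°. Going to its +y rail.

{"name": "carry_out", "arguments": {
  "targets": [
    {"dp": [25,11,0],"yaw": 0},
    {"dp": [70,31,0],"yaw": 0},
    {"dp": [120,53,0],"yaw": 0},
    {"dp": [170,75,20],"yaw": 0},
    {"dp": [205,91,50],"yaw": 0},
    {"dp": [215,95,90],"yaw": 0},
    {"dp": [215,95,130],"yaw": 0},
    {"dp": [215,95,155],"yaw": 0},
    {"dp": [215,95,165],"yaw": 0},
    {"dp": [215,95,165],"yaw": 0}
  ],
  "fingers": 0
}}

```text
clock: 20.98
eef_pos: [632.0, 47.1, 88.1]
tcp_rot: [3.141, 0.001, -0.035]
contact_force: [0.3, 0.1, 0.3]
opening: 0.501
grasp_force: 0.0
```

```bash
python3 f.py
```

```text
[ 0.03620035 -0.23383381 -0.07503921] tangential pull 0.2263039563218233 [632.85753847  47.62230347  89.63692977] [-3.14139465e+00 -2.08232989e-03 -3.47695577e-02] 21.125 0.5026187571228863
```

Good. Descend by 38 mm to z ≈ 51.

{"name": "carry_out", "arguments": {
  "targets": [
    {"dp": [0,0,12],"yaw": 0},
    {"dp": [0,0,24],"yaw": 0},
    {"dp": [0,0,32],"yaw": 0},
    {"dp": [0,0,36],"yaw": 0},
    {"dp": [0,0,38],"yaw": 0},
    {"dp": [0,0,38],"yaw": 0}
  ]
}}

```text
clock: 21.88
eef_pos: [631.9, 47.7, 50.3]
tcp_rot: [-3.142, -0.0, -0.035]
contact_force: [-0.2, -0.9, 0.4]
opening: 0.502
grasp_force: 0.0
```

Run:
```python
from h import *
a=r.grab_frame("side")[:,:,::-1]
cv2.imwrite("pics/g4.png",cv2.resize(a[150:290,210:350],None,fx=4,fy=4,interpolation=cv2.INTER_CUBIC))
s=r.sense();print(s["eef_pos"],s["contact_force"])
```

```text
[632.03869959  47.74760402  50.4578268 ] [ 0.12437416  0.43870982 -0.47521922]
```

View pics/g4.png

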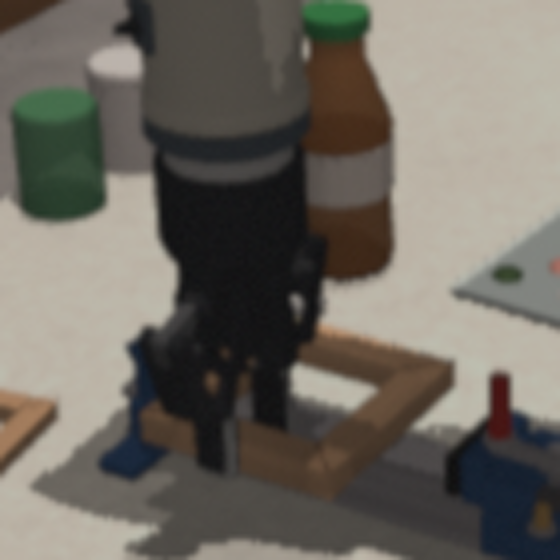

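Fingers straddle the +y rail, with tips near underside level. Raising 2 mm and closing.

{"name": "carry_out", "arguments": {
  "targets": [
    {"dp": [0,0,-2],"yaw": 0},
    {"dp": [0,0,-2],"yaw": 0},
    {"dp": [0,0,-2],"yaw": 0},
    {"dp": [0,0,-2],"yaw": 0},
    {"dp": [0,0,-2],"yaw": 0}
  ],
  "fingers": -1,
  "grip_force": 50
}}

```text
clock: 22.55
eef_pos: [632.1, 47.7, 52.9]
tcp_rot: [-3.142, -0.001, -0.035]
contact_force: [-2.5, 0.3, 6.1]
opening: 0.242
grasp_force: 53.1
```

```bash
python3 f.py
```

```text
[-1.53421574  0.1318487   5.86571909] tangential pull 0.08757206029946499 [632.08940866  47.76344397  52.93132335] [-3.14157856e+00 -5.67476840e-04 -3.46286352e-02] 22.7 0.23725060397854625
```

{"name": "carry_out", "arguments": {
  "targets": [
    {"dp": [0,0,-1],"yaw": 0},
    {"dp": [-2,0,-2],"yaw": 0},
    {"dp": [-5,0,-4],"yaw": 0},
    {"dp": [-6,0,-8],"yaw": 0},
    {"dp": [-6,0,-16],"yaw": 0},
    {"dp": [-6,0,-28],"yaw": 0},
    {"dp": [-6,0,-42],"yaw": 0},
    {"dp": [-6,0,-56],"yaw": 0},
    {"dp": [-6,0,-66],"yaw": 0},
    {"dp": [-6,0,-70],"yaw": 0}
  ]
}}

```text
clock: 23.95
eef_pos: [626.2, 48.0, 123.3]
tcp_rot: [-3.141, -0.001, -0.035]
contact_force: [0.5, 0.4, -1.1]
opening: 0.241
grasp_force: 52.2
```

```bash
python3 f.py
```

```text
[ 0.09901254  0.04893297 -1.24888812] tangential pull -0.06252289654831146 [625.76751794  47.91889576 122.25280349] [ 3.14157930e+00  5.19106627e-05 -3.47671811e-02] 24.1 0.2365739951394917
```

Run:
```python
from h import *
im=cv2.imread("pics/top0.png");b=cv2.inRange(cv2.cvtColor(im,cv2.COLOR_BGR2HSV),(8,90,70),(22,255,255))
b[:, :118]=0;b[:,235:]=0;b[:185]=0;b[300:]=0
b=cv2.morphologyEx(b,cv2.MORPH_CLOSE,np.ones((7,7)));b=cv2.morphologyEx(b,cv2.MORPH_OPEN,np.ones((9,9)))
c=max(cv2.findContours(b,0,2)[0],key=cv2.contourArea)
W=np.array([w("top",*p[0],10)[:2] for p in c],np.float32)
R=cv2.minAreaRect(W);M=cv2.moments(W);print(R,M["m10"]/M["m00"],M["m01"]/M["m00"])
C=np.array([541,325.]);
```

```text
((541.699462890625, 324.791015625), (229.13241577148438, 226.89402770996094), 83.70931243896484) 541.5914329749625 324.9872428383069
```

{"name": "carry_out", "arguments": {
  "targets": [
    {"dp": [-3,-10,0],"yaw": 0},
    {"dp": [-9,-32,0],"yaw": 0},
    {"dp": [-18,-66,0],"yaw": 0.5},
    {"dp": [-28,-104,0],"yaw": 1},
    {"dp": [-39,-144,0],"yaw": 2},
    {"dp": [-50,-184,0],"yaw": 3},
    {"dp": [-61,-224,0],"yaw": 4},
    {"dp": [-72,-262,5],"yaw": 4.3},
    {"dp": [-81,-294,15],"yaw": 4.3},
    {"dp": [-87,-316,30],"yaw": 4.3},
    {"dp": [-90,-326,45],"yaw": 4.3},
    {"dp": [-90,-328,60],"yaw": 4.3}
  ]
}}

```text
clock: 25.6
eef_pos: [546.8, 379.0, 60.9]
tcp_rot: [3.141, 0.001, -0.109]
contact_force: [0.1, -0.1, -1.6]
opening: 0.241
grasp_force: 52.2
```

```bash
python3 f.py
```

```text
[-0.60705099  0.04840675 -1.88729249] tangential pull 0.08432926841110003 [546.9075118  377.5594929   60.90697927] [ 3.13975748e+00  1.77778033e-03 -1.10495608e-01] 25.75 0.23270927759750656
```

{"name": "carry_out", "arguments": {
  "targets": [
    {"dp": [0,-1,8],"yaw": 0},
    {"dp": [0,-1,16],"yaw": 0},
    {"dp": [0,-1,23],"yaw": 0},
    {"dp": [0,-1,28],"yaw": 0},
    {"dp": [0,-1,31],"yaw": 0},
    {"dp": [0,-1,32],"yaw": 0},
    {"dp": [0,-1,32],"yaw": 0}
  ]
}}

```text
clock: 26.62
eef_pos: [547.5, 379.9, 30.4]
tcp_rot: [-3.141, -0.0, -0.11]
contact_force: [0.5, 0.1, -2.0]
opening: 0.239
grasp_force: 52.2
```

Run:
```python
from h import *
exec(open("f.py").read())
a=r.grab_frame("side")[:,:,::-1]
cv2.imwrite("pics/g5.png",cv2.resize(a[230:450,110:340],None,fx=2.6,fy=2.6,interpolation=cv2.INTER_CUBIC))
```

```text
[-0.26307912  0.1616529  -1.5050378 ] tangential pull -0.10098755824430505 [547.55717621 379.9681161   30.52098125] [-3.14136287e+00 -2.69678350e-04 -1.09798721e-01] 26.775 0.24100893418580005
```

View pics/g5.png

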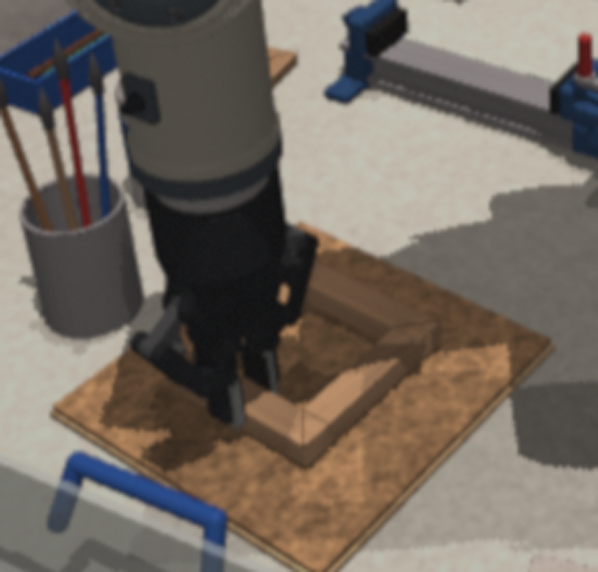

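Frame is level and nearly down, central on the board. Lowering until contact.

{"name": "carry_out", "arguments": {
  "targets": [
    {"dp": [0,1,1],"yaw": 0},
    {"dp": [0,1,2],"yaw": 0},
    {"dp": [0,1,3],"yaw": 0},
    {"dp": [0,1,3],"yaw": 0}
  ]
}}

```text
clock: 27.32
eef_pos: [547.3, 378.8, 27.2]
tcp_rot: [3.141, 0.0, -0.11]
contact_force: [-0.3, -0.4, -1.5]
opening: 0.243
grasp_force: 52.2
```

{"name": "carry_out", "arguments": {
  "targets": [
    {"dp": [0,0,0.5],"yaw": 0},
    {"dp": [0,0,1],"yaw": 0},
    {"dp": [0,0,1],"yaw": 0}
  ]
}}

```text
clock: 27.7
eef_pos: [547.3, 378.9, 26.2]
tcp_rot: [3.142, 0.0, -0.11]
contact_force: [-0.3, 0.4, -1.9]
opening: 0.239
grasp_force: 52.2
```

{"name": "carry_out", "arguments": {
  "targets": [
    {"dp": [0,0,0.5],"yaw": 0},
    {"dp": [0,0,1],"yaw": 0},
    {"dp": [0,0,1],"yaw": 0}
  ]
}}

```text
clock: 28.08
eef_pos: [547.4, 378.9, 25.3]
tcp_rot: [-3.142, -0.0, -0.11]
contact_force: [0.1, -0.3, -0.9]
opening: 0.235
grasp_force: 52.2
```

{"name": "carry_out", "arguments": {
  "targets": [
    {"dp": [0,0,0.3],"yaw": 0},
    {"dp": [0,0,0.6],"yaw": 0},
    {"dp": [0,0,0.6],"yaw": 0}
  ]
}}

```text
clock: 28.45
eef_pos: [547.4, 378.9, 25.1]
tcp_rot: [-3.142, -0.0, -0.11]
contact_force: [-2.4, -0.6, 5.9]
opening: 0.24
grasp_force: 52.9
```

```bash
python3 f.py
```

```text
[-2.10357619 -1.31401433  5.31462354] tangential pull 1.7375240896630468 [547.35005752 378.88919808  25.0742954 ] [-3.14152998e+00 -5.94748529e-05 -1.09804455e-01] 28.6 0.23878685067979855
```

{"name": "carry_out", "arguments": {
  "targets": [
    {"dp": [0,0,0],"yaw": 0},
    {"dp": [0,0,0],"yaw": 0},
    {"dp": [0,0,0],"yaw": 0},
    {"dp": [0,0,0],"yaw": 0}
  ],
  "fingers": 0,
  "grip_force": 20
}}

```text
clock: 29.1
eef_pos: [547.4, 378.9, 24.6]
tcp_rot: [-3.142, 0.0, -0.11]
contact_force: [0.2, -0.7, 0.5]
opening: 0.498
grasp_force: 0.0
```

{"name": "carry_out", "arguments": {
  "targets": [
    {"dp": [0,0,-5],"yaw": 0},
    {"dp": [0,0,-20],"yaw": 0},
    {"dp": [0,0,-50],"yaw": 0},
    {"dp": [0,0,-90],"yaw": 0},
    {"dp": [0,0,-140],"yaw": 0},
    {"dp": [-30,0,-190],"yaw": 0},
    {"dp": [-80,15,-210],"yaw": 0},
    {"dp": [-120,50,-210],"yaw": 0},
    {"dp": [-140,100,-210],"yaw": 0},
    {"dp": [-150,150,-210],"yaw": 0},
    {"dp": [-155,190,-210],"yaw": 0},
    {"dp": [-155,200,-210],"yaw": 0}
  ]
}}

```text
clock: 30.6
eef_pos: [370.6, 195.5, 235.7]
tcp_rot: [-3.141, -0.001, -0.111]
contact_force: [0.3, -0.2, 0.4]
opening: 0.499
grasp_force: 0.0
```

Run:
```python
from h import *
exec(open("f.py").read())
cv2.imwrite("pics/t6.png",r.grab_frame("top")[:,:,::-1])
```

```text
[ 0.27192175 -0.16580614 -0.032897  ] tangential pull 0.10283883270587633 [372.03708309 197.5019662  235.52690789] [-3.14025122e+00 -1.47969260e-03 -1.10771342e-01] 30.75 0.5018079926556449
```

View pics/t6.png

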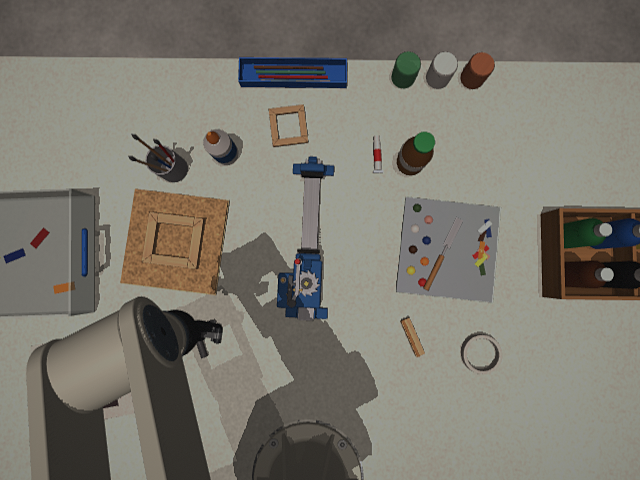

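The frame lies flat in the middle of the board, centre near (174,239). The jaw is back and the other objects in view look unmoved; the arm hides the key. Handing in.

```bash
python3 -c "
from rig import r
print(r.sign_off())"
```

```text
the job is handed in; nothing more can be done
None
```

The job is handed in at about 31 s: I pulled the pawl onto its stop at 9–10 N, drew the jaw back about 48 mm and let go, and laid the frame flat in the middle of the cork board; I moved nothing else, though the arm hid the key in the last picture.

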